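# Find the full case by its weight and stack it

## Robot

A 6-joint arm with a two-finger parallel gripper is mounted at the origin on the work surface. World frame = base frame: x ahead of the robot, y to its left, z up, the work surface at z = 0. Lengths are in mm, angles in rad, forces in N, time in s.
With the tool pointing down it reaches from about 275 to 750 mm from the base axis. Payload 10.2 kg.
Tool frame: the origin (TCP) lies between the finger pads; the fingertips stand 11 mm ahead of it and the grasp point (between the pads) lies 8 mm behind it; z points along the fingers, y is the line along which they close (so a half turn about z gives the same grasp; the last joint's range is limited). The gripper opens to 85 mm and grips with 20 to 120 N. Pads are 22 mm wide; open, the fingers measure 114 mm over their backs; the gripper's body (76 mm by 85 mm) begins 54 mm behind the grasp point. The pads swing forward as they close: fully open they stand 13 mm farther back than shut.
Start: joints at [0.916, 0.313, 1.498, -0, 1.331, -0.223], TCP at [219.729, 476.813, 242.294] pointing down, gripper open.
Joint ranges: [-2.94, 2.94], [-0.97, 2.17], [0.19, 2.56], [-1.23, 4.37], [0.02, 3.11], [-2.88, 2.88]. Speed limits (rad/s): [2.39, 2.39, 3.01, 3.14, 3.14, 3.14].

## Interface

Orientations are given as a unit quaternion [w, x, y, z].
In Python, from rig import sense, eyes, finish_job gives the robot as it stands.
- The arm moves only by the shell command python3 -m jog 'ROWS' [FORCE]. ROWS is JSON, a list of rows, each a list of 7 numbers: the shift along the tool's x, y, z in m, then the turn, a rotation vector about the tool's x, y, z in rad, then the finger opening in m, from 0 to 0.0854. In form: [[dx, dy, dz, rx, ry, rz, gripper], ...]. A call has 1 to 5 rows; each row shifts and turns the commanded pose from where the row before left it, along the tool's axes as they then stand; what a row does not reach is not made up. A row lasts 1/10 s, in which the tool goes at most 50 mm and 8.59 degrees, less where a joint would pass 70% of its speed; a pose out of reach is approached as far as the arm can. A call is refused whole if a number of a shift passes 0.05 or a number of a turn 0.15, either way. A call with a gripper value outside its range is refused whole. The fingers move at their own pace and stop on an object; FORCE is the grip in N (left out, the last holds). Time passes only in rows, so rows that do not move let the fingers close. It gives the time, the measured TCP pose, the force, the opening and the grip force at its end, in the units of the state.
- sense(): the state, without advancing time (a new reading comes with each control period).
- eyes.capture(name): name is "side" or "top" or "wrist"; returns the picture (400x640x3 uint8, red, green, blue); there is no depth.
- eyes.calibration(name): a dict with "fx", "fy", "cx", "cy" (pixels), "cam_to_world" (4x4, takes a point from camera to world coordinates); the wrist camera has in their place "mount" (4x4, takes a point from camera to tool coordinates, whose origin is the TCP and whose axes are the flange's). Camera axes: x right, y down, z forward; pixel columns grow to the right and rows downward; lengths in mm; the calibration is good to about 2 mm. A picture is of the moment at which its call begins: read the wrist's pose just before it. calibration takes no time and is no camera call.
- finish_job(): hands the job in; it is judged then, once.
The state is a dict: "time_s": time; "joints": joint angles; "dq": joint speeds; "tau": joint torques, N m; "eef_pos": TCP position; "ee_rot": TCP orientation; "force": force on the tool from outside, world axes, zero at the start; "wrist_torque": the same for the moment, N m; "grip_width": opening from 0.0 (shut) to 1.0 (fully open); "grip_force": force on a finger pad.
Only numpy, scipy, OpenCV 4.12 (cv2) and the standard library are available. Lean on these libraries where they do the work, as an engineer would, in place of code of your own. Each camera call takes 0.05 s, during which the arm holds its last target. There are 200 camera calls.

## Task

Three closed cases that look alike stand in the black kitting tray; one is full of brass spacers and the other two came back empty. Lift them to feel which is the full one, and stack it lid up and square on the middle column of cases in the outgoing cardboard tray, between the two tall cartons, lowering it gently rather than dropping it. The two empties belong in their own pockets, and nothing else is to be pushed about.

Things in the scene. Friction and masses are not known exactly. Their poses are not given: they have to be found in the camera images.
- case_a: closed grey case with hinged lid, flat in a tray pocket; case_a, case_b and case_c look alike. 68 (its x) x 50 (its y) x 42 mm high, origin at the centre of its underside, z up. One of the three, any of them, is full of brass spacers: 0.4 to 0.6 kg (4 to 6 N); the two empties, with only a foam insert, weigh 0.08 to 0.11 kg (about 1 N). Contents are central and fitted.
- case_b: another of the three cases: same look and size, full or empty, see case_a.
- case_c: the third of the three cases: same look and size, full or empty, see case_a.
- tray: black moulded kitting tray, fixed, 186 (x) x 200 (y) x 48 mm high; origin: centre of its underside. Four pockets 73 x 55 mm, floor at 4 mm height, centred at x +-46.5, y +-40.5 mm: three hold a case (case x along tray x, either way round; tops 2 mm below the rim, 2.5 mm play all round), the fourth a solder reel.
- notch (a point): floor point of the finger notch shared by the two near pockets (tray x -46.5, y 0). Each pocket has notches at the middle of both long sides (its +y and -y), 40 mm wide, down to the floor, 26 mm clear beside the case; the short ends are walled in, so a case there is taken across its 50 mm width. Neighbours share the notch between them: open the fingers to at most 75 mm there.
- column_top: the upper of two full closed cases that form the middle, growing column in the outgoing carton tray; same case as the others, 68 (x) x 50 (y) x 42 mm, 0.5 kg, loose. Origin at the centre of its underside, so its top, where the next case goes, is 42 mm higher (88 mm above the bench).
- column_low: the lower case of the column, same size, loose, standing in the carton tray.
- carton_left: tall closed cardboard carton, 68 (x) x 50 (y) x 140 mm, 0.7 kg, loose, standing beside the column on its +y side with a 6 mm gap; its top is 144 mm above the bench, 14 mm higher than the finished column. Origin at the centre of its underside.
- carton_right: the same tall carton on the column's -y side, 6 mm gap. With both cartons there, fingers do not fit beside the column's long sides; its short ends (68 mm apart, facing the tray's x and -x) are free.
- crate: shallow open cardboard tray fixed to the bench, 82 (x) x 182 (y) x 24 mm high, floor 4 mm thick, holding carton, column and carton in a row along its y. Origin at the centre of its underside; the column stands at its centre.
- clear (a point): a point on the bench top between the two trays; the bench is clear for 60 mm around it in every direction, and nothing stands higher than 50 mm within 90 mm: room to put a case down and take it again.
- reel: small solder reel, 46 mm across, 40 mm high, loose, standing in the fourth tray pocket. Bystander. Origin at the centre of its underside.
- flux: white flux bottle, 40 mm across, 85 mm high, loose, standing on the bench between the trays towards the back. Origin at the centre of its underside. Bystander.
- driver: screwdriver, 170 mm, lying on the bench between the trays, pointing away from the robot. Bystander.
- cutters: flush cutters with green handles, about 150 mm, lying on the bench at the back. Bystander.
Not all that is in view belongs to the job. Leave any green or purple look-alike of the case_b alone.

How it is judged:
By the outcome, as a careful person would: the job done as asked, in the order asked, and still so for the second after the job is handed in, with the robot touching nothing.
It also fails if it takes over 72 s, if anything falls off the work surface, if the arm or the gripper's body presses on something with over 40 N, if the wrist force passes 120 N, or if a joint passes its speed limit or range.

## Working session

There is one attempt and no reset: what is moved stays moved. The work goes in short steps, Python scripts to look and compute and a shell command to move; the robot and the scene stay as the last step left them, time stands still between calls to the robot, and variables do not carry over. Pictures are saved under pics/ and viewed, at most 10 in all, crops included, and the job is handed in when it is done.

```bash
ls; mkdir -p pics; python3 - <<'E'
from rig import sense, eyes
import cv2, json
for n in ("top","side"):
    cv2.imwrite(f"pics/{n}0.png", eyes.capture(n)[:,:,::-1])
    c=eyes.calibration(n); print(n,c)
print(eyes.calibration("wrist")); print(sense())
E
```

```text
pics
top {'fx': 445.7968781846859, 'fy': 445.7968781846859, 'cx': 319.9374438984369, 'cy': 201.4154730492913, 'cam_to_world': array([[ 2.20597791e-02, -9.95471821e-01,  9.24619910e-02,
         4.13783576e+02],
       [-9.99751177e-01, -2.16589987e-02,  5.33589249e-03,
        -8.66234486e+00],
       [-3.30909647e-03, -9.25566929e-02, -9.95701917e-01,
         1.22566678e+03],
       [ 0.00000000e+00,  0.00000000e+00,  0.00000000e+00,
         1.00000000e+00]])}
side {'fx': 380.65961020802746, 'fy': 380.65961020802746, 'cx': 320.24594539107096, 'cy': 195.45476182096567, 'cam_to_world': array([[ 8.95038480e-01, -3.17460760e-01,  3.13248760e-01,
         2.00030142e+02],
       [-4.45920714e-01, -6.24719138e-01,  6.40999778e-01,
        -6.34598263e+02],
       [-7.79978180e-03, -7.13403578e-01, -7.00709996e-01,
         7.90288138e+02],
       [ 0.00000000e+00,  0.00000000e+00,  0.00000000e+00,
         1.00000000e+00]])}
{'fx': 293.30555403896136, 'fy': 293.30555403896136, 'cx': 319.3827318958857, 'cy': 197.1294876965361, 'mount': array([[ 5.62118932e-04, -9.47051123e-01, -3.2108231
[... 304 characters left out ...]
, 'joints': array([ 9.15621390e-01,  3.13367324e-01,  1.49836563e+00, -9.25150427e-06,
        1.33099642e+00, -2.23409910e-01]), 'dq': array([ 9.59665910e-05, -1.11419296e-03, -1.97006494e-03, -1.51534820e-03,
        1.07754280e-03,  5.22175510e-06]), 'tau': array([ 2.41631235e-03, -4.12894428e+01, -2.60141695e+01, -1.85032013e-04,
        3.08378687e-03,  7.83529146e-06]), 'eef_pos': array([219.57965009, 476.63311661, 241.80426884]), 'ee_rot': array([-2.37656070e-04,  2.14208430e-01,  9.76787810e-01, -5.16304925e-04]), 'force': array([-1.39041411,  0.44919507, -0.06682169]), 'wrist_torque': array([ 0.01086004,  0.06291368, -0.01716229]), 'grip_force': 0.0, 'grip_width': 1.000670282077293}
```

View pics/top0.png

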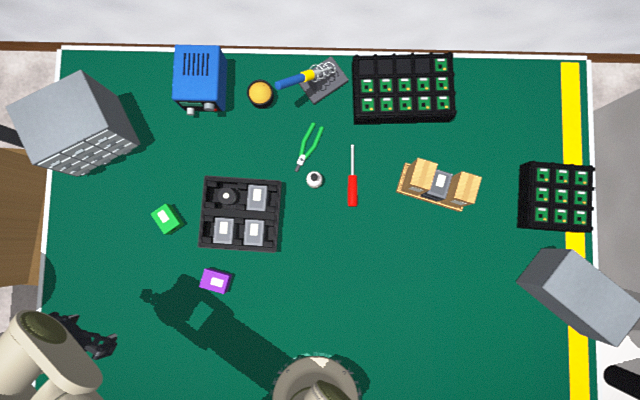

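View pics/side0.png

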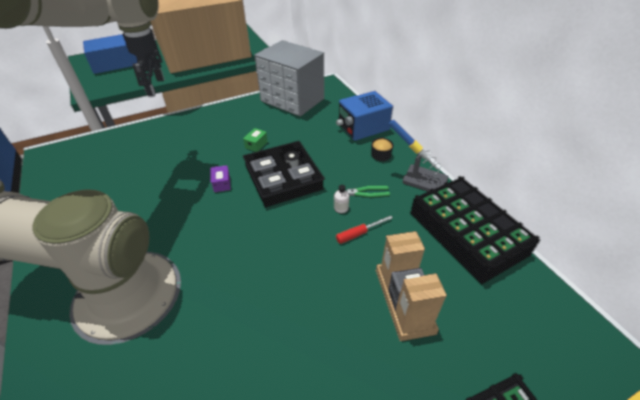

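The top view shows the tray at about (241,214) with cases at (257,196), (223,231) and (254,231) and the reel at (226,196). The column is at about (439,183) between the cartons, and the screwdriver at (352,175). I'll enlarge both.

```bash
cat > h.py <<'E'
import numpy as np
from rig import sense, eyes
from scipy.spatial.transform import Rotation as R
def toolT():
    s=sense(); T=np.eye(4); q=s["ee_rot"]; T[:3,:3]=R.from_quat([q[1],q[2],q[3],q[0]]).as_matrix(); T[:3,3]=s["eef_pos"]; return T
def cam(name,T=None):
    c=eyes.calibration(name)
    return c,(c["cam_to_world"] if name!="wrist" else (toolT() if T is None else T)@c["mount"])
def p2w(name,u,v,z,T=None):
    c,M=cam(name,T); d=M[:3,:3]@np.array([(u-c["cx"])/c["fx"],(v-c["cy"])/c["fy"],1]); o=M[:3,3]
    return (o+d*(z-o[2])/d[2])
def w2p(name,p,T=None):
    c,M=cam(name,T); q=np.linalg.inv(M)@np.append(p,1); return q[0]/q[2]*c["fx"]+c["cx"],q[1]/q[2]*c["fy"]+c["cy"]
def delta(pos,yaw=None):
    "shift in tool axes (m) to pos(mm); then turn about tool axes so tool points down with tool y at world angle yaw"
    T=toolT(); d=T[:3,:3].T@(np.array(pos)-T[:3,3])/1000; r=None
    if yaw is not None:
        best=None
        for k in (0,np.pi):
            y=np.array([np.cos(yaw+k),np.sin(yaw+k),0]); z=np.array([0,0,-1.]); G=np.c_[np.cross(y,z),y,z]
            v=R.from_matrix(T[:3,:3].T@G).as_rotvec()
            if best is None or np.linalg.norm(v)<np.linalg.norm(best): best=v
        r=best.round(3)
    return d.round(4),r
E
python3 - <<'E'
import cv2,numpy as np
im=cv2.imread("pics/top0.png")
a=cv2.resize(im[165:265,190:300],None,fx=3.6,fy=3.6,interpolation=cv2.INTER_CUBIC)
b=cv2.resize(im[140:240,385:495],None,fx=3.6,fy=3.6,interpolation=cv2.INTER_CUBIC)
cv2.imwrite("pics/crop1.png",np.hstack([a,b])); print(a.shape)
E
```

```text
(360, 396, 3)
```

View pics/crop1.png

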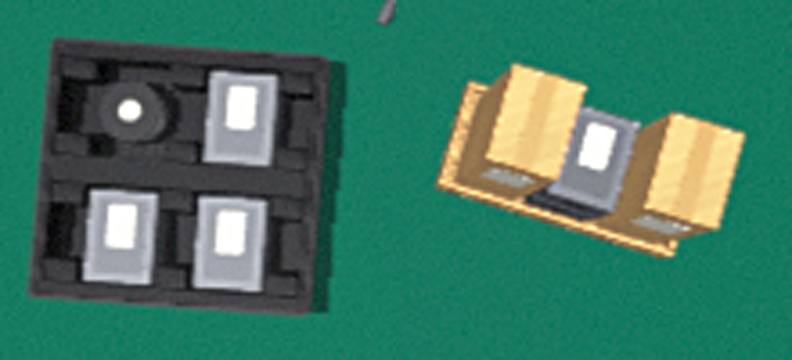

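Tray rim corners in the crop are (54,40), (328,57), (308,312), (31,295). The right carton's top is (676,113), (745,133), (713,236), (645,212), and the left one's is (514,64), (587,84), (549,192), (480,168). The column top's label is at about (597,146).

```bash
python3 - <<'E'
from h import *
A=lambda p:(p[0]/3.6+190-.36,p[1]/3.6+165-.36); B=lambda p:((p[0]-396)/3.6+385-.36,p[1]/3.6+140-.36)
t=np.array([p2w("top",*A(p),48)[:2] for p in [(54,40),(328,57),(308,312),(31,295)]]); print(t.round(), t.mean(0).round(1))
e=np.linalg.norm(t-np.roll(t,-1,0),axis=1); print(e.round())
for nm,P in (("R",[(676,113),(745,133),(713,236),(645,212)]),("L",[(514,64),(587,84),(549,192),(480,168)])):
    c=np.array([p2w("top",*B(p),144)[:2] for p in P]); print(nm,c.round(),c.mean(0).round(1),np.linalg.norm(c-np.roll(c,-1,0),axis=1).round())
print("label",p2w("top",*B((597,146)),88))
for n,p in (("c",(243,118)),("a",(121,237)),("b",(231,243))): print(n,p2w("top",*A(p),46).round(1))
print("driver",p2w("top",352,146,5).round(),p2w("top",352,206,10).round(),"flux",p2w("top",315,180,60).round())
E
```

```text
[[585. 307.]
 [577. 103.]
 [389. 112.]
 [397. 315.]] [487.  209.4]
[204. 188. 203. 189.]
R [[ 597. -350.]
 [ 584. -397.]
 [ 513. -375.]
 [ 528. -329.]] [ 555.5 -362.6] [48. 74. 48. 71.]
L [[ 628. -240.]
 [ 615. -290.]
 [ 541. -264.]
 [ 556. -217.]] [ 585.  -252.7] [51. 79. 49. 76.]
label [ 580.97351014 -311.31158107   88.        ]
c [530.4 165.   46. ]
a [440.6 251.5  46. ]
b [438.  170.5  46. ]
driver [684. -88.   5.] [516. -90.  10.] flux [578.  12.  60.]
```

```bash
python3 -c "
from h import *
print(delta((470,209,200),np.radians(87.65)), toolT()[:3,:3].round(3))"
```

```text
(array([-0.3394, -0.1382,  0.0419]), array([-0.001, -0.   , -0.391])) [[-0.908  0.418 -0.001]
 [ 0.418  0.908 -0.001]
 [ 0.    -0.001 -1.   ]]
```

```bash
python3 -m jog '[[-0.0424,-0.0173,0.0052,0,0,0,0.085],[-0.0424,-0.0173,0.0052,0,0,0,0.085],[-0.0424,-0.0173,0.0052,0,0,0,0.085],[-0.0424,-0.0173,0.0052,0,0,0,0.085]]' && python3 -m jog '[[-0.0424,-0.0173,0.0052,0,0,0,0.085],[-0.0424,-0.0173,0.0052,0,0,0,0.085],[-0.0424,-0.0173,0.0052,0,0,0,0.085],[-0.0424,-0.0173,0.0052,0,0,0,0.085]]' && python3 -m jog '[[0,0,0,0,0,-0.13,0.075],[0,0,0,0,0,-0.13,0.075],[0,0,0,0,0,-0.13,0.075],[0,0,0,0,0,0,0.075],[0,0,0,0,0,0,0.075]]'
python3 - <<'E'
from h import *
import cv2,pickle
T=toolT(); pickle.dump(T,open("T1.pkl","wb"))
cv2.imwrite("pics/w1.png",eyes.capture("wrist")[:,:,::-1]); s=sense(); print(s["eef_pos"],s["dq"].round(3),s["grip_width"],s["time_s"],s["joints"].round(2)); print(delta((470,209,200),np.radians(87.65)))
E
```

```text
time_s: 0.5
eef_pos: [345.6, 341.5, 221.1]
ee_rot: [-0.0, 0.214, 0.977, -0.0]
force: [0.9, 1.5, 0.5]
grip_width: 0.994
grip_force: 0.0
time_s: 0.9
eef_pos: [470.8, 207.5, 200.3]
ee_rot: [-0.0, 0.214, 0.977, -0.0]
force: [0.5, 0.6, 1.6]
grip_width: 0.996
grip_force: 0.0
time_s: 1.4
eef_pos: [469.8, 209.2, 200.5]
ee_rot: [-0.0, 0.023, 1.0, -0.0]
force: [-0.3, 0.2, -0.1]
grip_width: 0.879
grip_force: 0.0
[469.76629966 209.22583491 200.56775782] [ 0.001 -0.001  0.001  0.001 -0.001 -0.011] 0.8790423634001628 1.45 [ 0.19  0.33  1.59 -0.    1.22 -1.34]
(array([-0.0002, -0.0002,  0.0006]), array([-0.   , -0.   , -0.004]))
```

View pics/w1.png

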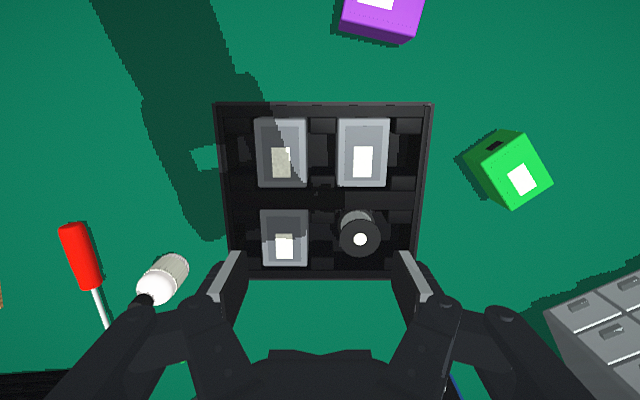

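The wrist view shows the near cases' tops at (256..308, 118..187) for b and (338..389, 118..187) for a, with the far case c at (261..308, 209..266). The tray rim corners are (214,102), (434,103), (412,279), (230,279), and the reel is at (360,236).

```bash
python3 - <<'E'
from h import *
import pickle
T=pickle.load(open("T1.pkl","rb"))
for n,z,P in (("tray",48,[(214,102),(434,103),(412,279),(230,279)]),("b",46,[(256,118),(308,118),(308,187),(259,187)]),("a",46,[(338,118),(389,118),(387,187),(337,187)]),("c",46,[(261,209),(308,209),(307,266),(263,266)])):
    c=np.array([p2w("wrist",*p,z,T)[:2] for p in P]); print(n,c.mean(0).round(1),np.linalg.norm(c-np.roll(c,-1,0),axis=1).round(), np.degrees(np.arctan2(*(c[1]+c[2]-c[0]-c[3]))).round(1))
E
```

```text
tray [486.3 212. ] [202. 189. 205. 190.] 2.7
b [437.8 175.3] [49. 68. 50. 68.] 2.6
a [441.3 253.4] [48. 68. 51. 68.] 2.6
c [529.5 169.6] [49. 68. 49. 68.] 2.5
```

```bash
python3 -c "
from h import *
print(delta((438,174.8,20),np.radians(87.4)))"
```

```text
(array([ 0.0301, -0.0358,  0.1806]), array([-0.   , -0.   ,  0.001]))
```

```bash
python3 -m jog '[[0.015,-0.018,0.03,0,0,0,0.070],[0.0151,-0.0178,0.03,0,0,0,0.070],[0,0,0.03,0,0,0,0.070],[0,0,0.03,0,0,0,0.070],[0,0,0,0,0,0,0.070]]' && python3 -m jog '[[0,0,0.02,0,0,0,0.070],[0,0,0.02,0,0,0,0.070],[0,0,0.02,0,0,0,0.070],[0,0,0,0,0,0,0.070],[0,0,0,0,0,0,0.070]]' && python3 -m jog '[[0,0,0,0,0,0,0.045],[0,0,0,0,0,0,0.045],[0,0,0,0,0,0,0.045],[0,0,0,0,0,0,0.045],[0,0,0,0,0,0,0.045]]' 30
```

```text
time_s: 1.95
eef_pos: [436.4, 174.3, 78.1]
ee_rot: [-0.003, 0.022, 1.0, -0.0]
force: [0.1, 0.3, 0.5]
grip_width: 0.818
grip_force: 0.0
time_s: 2.45
eef_pos: [439.0, 174.8, 22.0]
ee_rot: [0.001, 0.021, 1.0, 0.0]
force: [-0.2, 0.2, -0.6]
grip_width: 0.818
grip_force: 0.0
time_s: 2.95
eef_pos: [439.2, 174.6, 22.2]
ee_rot: [0.001, 0.021, 1.0, 0.0]
force: [-1.3, -2.0, 6.6]
grip_width: 0.582
grip_force: 31.3
```

```bash
python3 -m jog '[[0,0,-0.005,0,0,0,0.045],[0,0,-0.01,0,0,0,0.045],[0,0,-0.01,0,0,0,0.045],[0,0,0,0,0,0,0.045],[0,0,0,0,0,0,0.045]]' && python3 -m jog '[[0,0,0,0,0,0,0.045],[0,0,0,0,0,0,0.045],[0,0,0,0,0,0,0.045]]'; python3 -m jog '[[0,0,0,0,0,0,0.045]]'
```

```text
time_s: 3.45
eef_pos: [438.3, 174.7, 46.0]
ee_rot: [0.0, 0.021, 1.0, 0.0]
force: [0.0, 0.7, -5.3]
grip_width: 0.581
grip_force: 33.3
time_s: 3.75
eef_pos: [438.2, 174.6, 45.4]
ee_rot: [-0.0, 0.021, 1.0, -0.0]
force: [-0.5, 0.4, -5.1]
grip_width: 0.579
grip_force: 33.3
time_s: 3.85
eef_pos: [438.2, 174.6, 45.5]
ee_rot: [-0.0, 0.021, 1.0, -0.0]
force: [-0.2, 0.3, -5.4]
grip_width: 0.582
grip_force: 33.3
```

Case b weighs about 5.3 N, so it is the full one. I'll carry it to the clear bench to take it again by its ends.

```bash
python3 -m jog '[[0,0,-0.03,0,0,0,0.045],[0,0,-0.03,0,0,0,0.045],[0,0,-0.03,0,0,0,0.045],[0,0,0,0,0,0,0.045]]' 40 && python3 -m jog '[[0,-0.03,0,0,0,0,0.045],[0,-0.035,0,0,0,0,0.045],[0,-0.035,0,0,0,0,0.045],[0,-0.035,0,0,0,0,0.045],[0,-0.035,0,0,0,0,0.045]]' && python3 -m jog '[[0,-0.035,0,0,0,0,0.045],[0,0,0,0,0,0,0.045],[0,0,0,0,0,0,0.045]]'
python3 - <<'E'
from h import *
import cv2
print(delta((435,-30,18),np.radians(87.4)))
cv2.imwrite("pics/top1.png",cv2.resize(eyes.capture("top")[120:300,180:500,::-1],None,fx=2.4,fy=2.4,interpolation=cv2.INTER_CUBIC))
E
```

```text
time_s: 4.25
eef_pos: [440.0, 174.9, 138.8]
ee_rot: [0.003, 0.021, 1.0, 0.001]
force: [-0.0, 0.4, -5.6]
grip_width: 0.576
grip_force: 49.3
time_s: 4.75
eef_pos: [430.3, 3.6, 134.2]
ee_rot: [-0.001, 0.021, 1.0, 0.0]
force: [0.4, -0.3, -5.8]
grip_width: 0.581
grip_force: 49.2
time_s: 5.05
eef_pos: [429.1, -30.3, 134.5]
ee_rot: [-0.001, 0.022, 1.0, 0.0]
force: [-0.5, 0.6, -6.0]
grip_width: 0.578
grip_force: 50.1
(array([-0.0061,  0.0004,  0.1164]), array([ 0.001, -0.002,  0.002]))
```

View pics/top1.png

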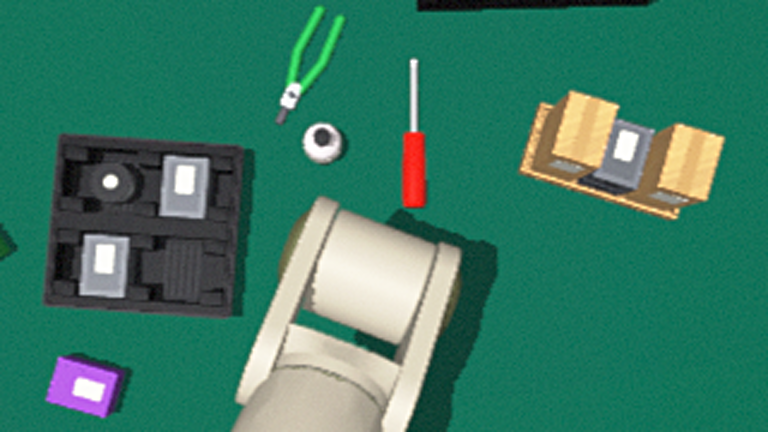

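The near -y pocket is now empty, the other two cases and the reel are undisturbed, and the bench under the arm is free. Lowering.

```bash
python3 -m jog '[[-0.003,0,0.03,0,0,0,0.045],[-0.003,0,0.03,0,0,0,0.045],[0,0,0.03,0,0,0,0.045],[0,0,0.015,0,0,0,0.045],[0,0,0,0,0,0,0.045]]' && python3 -m jog '[[0,0,0.004,0,0,0,0.045],[0,0,0.003,0,0,0,0.045],[0,0,0,0,0,0,0.045]]' && python3 -m jog '[[0,0,0.002,0,0,0,0.045],[0,0,0,0,0,0,0.045]]'
```

```text
time_s: 5.6
eef_pos: [434.4, -28.9, 28.7]
ee_rot: [-0.002, 0.02, 1.0, 0.001]
force: [-0.5, 0.7, -4.8]
grip_width: 0.576
grip_force: 50.8
time_s: 5.9
eef_pos: [436.0, -30.3, 24.0]
ee_rot: [0.0, 0.021, 1.0, -0.0]
force: [-0.7, 0.4, -5.7]
grip_width: 0.581
grip_force: 51.1
time_s: 6.1
eef_pos: [435.8, -30.5, 21.8]
ee_rot: [0.0, 0.021, 1.0, -0.0]
force: [0.3, -0.1, -5.3]
grip_width: 0.578
grip_force: 51.1
```

```bash
python3 -m jog '[[0,0,0.002,0,0,0,0.045],[0,0,0,0,0,0,0.045]]' && python3 -m jog '[[0,0,0.001,0,0,0,0.045],[0,0,0,0,0,0,0.045]]' && python3 -m jog '[[0,0,0.001,0,0,0,0.045],[0,0,0,0,0,0,0.045]]'
```

```text
time_s: 6.3
eef_pos: [435.6, -30.4, 19.6]
ee_rot: [-0.0, 0.021, 1.0, 0.0]
force: [-0.2, 0.3, -4.7]
grip_width: 0.582
grip_force: 51.1
time_s: 6.5
eef_pos: [435.7, -30.4, 18.6]
ee_rot: [-0.0, 0.021, 1.0, 0.0]
force: [-0.4, -0.6, -6.0]
grip_width: 0.58
grip_force: 51.1
time_s: 6.7
eef_pos: [435.9, -30.4, 18.3]
ee_rot: [0.0, 0.021, 1.0, -0.0]
force: [-2.7, 1.6, 7.1]
grip_width: 0.581
grip_force: 52.5
```

```bash
python3 -m jog '[[0,0,0,0,0,0,0.060],[0,0,0,0,0,0,0.085],[0,0,0,0,0,0,0.085],[0,0,0,0,0,0,0.085],[0,0,-0.01,0,0,0,0.085]]' 40 && python3 -m jog '[[0,0,-0.03,0,0,0,0.085],[0,0,-0.04,0,0,0,0.085],[0,0,-0.03,0,0,0,0.085],[0,0,0,0,0,0.1428,0.085],[0,0,0,0,0,0.1428,0.085]]' && python3 -m jog '[[0,0,0,0,0,0.1428,0.085],[0,0,0,0,0,0.1428,0.085],[0,0,0,0,0,0.1428,0.085],[0,0,0,0,0,0.1428,0.085],[0,0,0,0,0,0.1428,0.085]]' && python3 -m jog '[[0,0,0,0,0,0.1428,0.085],[0,0,0,0,0,0.1428,0.085],[0,0,0,0,0,0.1428,0.085],[0,0,0,0,0,0.1428,0.085],[0,0,0,0,0,0,0.085]]' && python3 -m jog '[[0,0,0,0,0,0,0.085],[0,0,0,0,0,0,0.085]]'
python3 - <<'E'
from h import *
import cv2,pickle
T=toolT(); pickle.dump(T,open("T2.pkl","wb"))
cv2.imwrite("pics/w2.png",eyes.capture("wrist")[:,:,::-1]); s=sense(); print(s["joints"].round(2)); print(delta((434.5,-30.4,20.5),np.radians(-2.6)))
E
```

```text
time_s: 7.2
eef_pos: [435.2, -30.3, 27.3]
ee_rot: [-0.001, 0.021, 1.0, 0.0]
force: [-0.3, 0.1, 1.0]
grip_width: 0.997
grip_force: 0.0
time_s: 7.7
eef_pos: [436.1, -30.5, 129.3]
ee_rot: [0.001, 0.166, 0.986, -0.0]
force: [-0.7, -0.9, 0.1]
grip_width: 0.995
grip_force: 0.0
time_s: 8.2
eef_pos: [435.7, -30.4, 128.4]
ee_rot: [0.0, 0.5, 0.866, 0.0]
force: [-1.0, -0.2, 0.3]
grip_width: 0.997
grip_force: 0.0
time_s: 8.7
eef_pos: [435.7, -30.4, 128.3]
ee_rot: [0.0, 0.722, 0.692, 0.0]
force: [-0.5, -0.0, -0.1]
grip_width: 0.992
grip_force: 0.0
time_s: 8.9
eef_pos: [435.7, -30.4, 127.9]
ee_rot: [0.0, 0.721, 0.693, 0.0]
force: [-0.1, -0.8, -0.5]
grip_width: 0.994
grip_force: 0.0
[-0.34  0.26  1.9  -0.    0.98 -0.3 ]
(array([ 0.    , -0.0013,  0.1074]), array([0.   , 0.   , 0.006]))
```

View pics/w2.png

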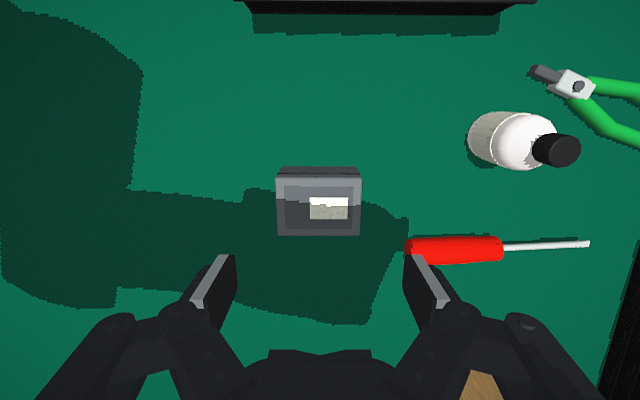

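The case stands square, with its top at (276..361, 178..235). The screwdriver handle's near end is at about (407,248), close to the right finger, so I'll check its distance.

```bash
python3 - <<'E'
from h import *
import pickle
T=pickle.load(open("T2.pkl","rb"))
c=np.array([p2w("wrist",*p,42,T)[:2] for p in [(276,178),(361,178),(360,235),(277,235)]]); print(c.round(1),c.mean(0).round(1),np.linalg.norm(c-np.roll(c,-1,0),axis=1).round())
print(p2w("wrist",407,248,10,T).round(),p2w("wrist",405,240,10,T).round())
E
```

```text
[[404.   -4.1]
 [468.9  -6.6]
 [468.4 -54.7]
 [400.7 -52.1]] [435.5 -29.3] [65. 48. 68. 48.]
[518. -86.  10.] [515. -77.  10.]
```

```bash
python3 -m jog '[[0,0,0.03,0,0,0,0.085],[0,0,0.03,0,0,0,0.085],[0,0,0.03,0,0,0.005,0.085],[0,0,0.0174,0,0,0,0.085],[0,0,0,0,0,0,0.085]]' && python3 -m jog '[[0,0,0,0,0,0,0.085],[0,0,0,0,0,0,0.062],[0,0,0,0,0,0,0.062],[0,0,0,0,0,0,0.062],[0,0,0,0,0,0,0.062]]' 40 && python3 -m jog '[[0,0,0,0,0,0,0.062],[0,0,0,0,0,0,0.062]]' && python3 -m jog '[[0,0,-0.005,0,0,0,0.062],[0,0,-0.01,0,0,0,0.062],[0,0,-0.015,0,0,0,0.062],[0,0,0,0,0,0,0.062],[0,0,0,0,0,0,0.062]]'
```

```text
time_s: 9.45
eef_pos: [434.5, -30.1, 18.6]
ee_rot: [-0.002, 0.723, 0.691, -0.001]
force: [0.6, -0.2, 0.4]
grip_width: 0.996
grip_force: 0.0
time_s: 9.95
eef_pos: [436.1, -30.5, 21.5]
ee_rot: [0.001, 0.723, 0.691, 0.0]
force: [-2.6, 0.1, 6.6]
grip_width: 0.792
grip_force: 45.0
time_s: 10.15
eef_pos: [436.1, -30.5, 21.5]
ee_rot: [0.001, 0.723, 0.691, 0.0]
force: [-2.5, 1.0, 6.0]
grip_width: 0.789
grip_force: 45.0
time_s: 10.65
eef_pos: [435.7, -30.4, 50.5]
ee_rot: [0.0, 0.723, 0.69, 0.0]
force: [0.3, -0.1, -5.0]
grip_width: 0.786
grip_force: 47.9
```

```bash
python3 -m jog '[[0,0,-0.03,0,0,0,0.062],[0,0,-0.04,0,0,0,0.062],[0,0,-0.04,0,0,0,0.062],[0,0,-0.04,0,0,0,0.062],[0,0,-0.03,0,0,0,0.062]]' && python3 -m jog '[[0,0,0,0,0,0.108,0.062],[0,0,0,0,0,0.108,0.062],[0,0,0,0,0,0,0.062]]'
python3 -c "
from h import *
print(delta((552,-376,230),np.radians(-15)),sense()['force'])"
```

```text
time_s: 11.15
eef_pos: [435.6, -30.4, 232.0]
ee_rot: [0.0, 0.723, 0.69, 0.0]
force: [0.9, -0.1, -5.8]
grip_width: 0.786
grip_force: 51.3
time_s: 11.45
eef_pos: [435.4, -30.3, 229.6]
ee_rot: [-0.001, 0.794, 0.608, -0.0]
force: [0.2, 0.1, -5.3]
grip_width: 0.785
grip_force: 52.8
(array([-0.3034,  0.2027, -0.0008]), array([-0.002, -0.   , -0.002])) [ 0.18878623  0.11174817 -5.32856447]
```

```bash
python3 -m jog '[[-0.015,0.010,0,0,0,0,0.062],[-0.03,0.020,0,0,0,0,0.062],[-0.03,0.020,0,0,0,0,0.062],[-0.03,0.020,0,0,0,0,0.062],[-0.03,0.020,0,0,0,0,0.062]]' && python3 -m jog '[[-0.03,0.020,0,0,0,0,0.062],[-0.03,0.020,0,0,0,0,0.062],[-0.03,0.020,0,0,0,0,0.062],[-0.03,0.020,0,0,0,0,0.062],[-0.03,0.020,0,0,0,0,0.062]]' && python3 -m jog '[[-0.0184,0.0127,0,0,0,0,0.062],[0,0,0,0,0,0,0.062],[0,0,0,0,0,0,0.062],[0,0,0,0,0,0,0.062]]'
python3 - <<'E'
from h import *
import cv2,pickle
T=toolT(); pickle.dump(T,open("T3.pkl","wb"))
cv2.imwrite("pics/w3.png",cv2.resize(eyes.capture("wrist")[0:300,120:520,::-1],None,fx=2,fy=2,interpolation=cv2.INTER_CUBIC)); print(sense()["joints"].round(2),w2p("wrist",(570,-308,88),T))
E
```

```text
time_s: 11.95
eef_pos: [487.6, -185.5, 229.4]
ee_rot: [-0.001, 0.793, 0.61, -0.0]
force: [0.6, -0.3, -4.9]
grip_width: 0.787
grip_force: 52.8
time_s: 12.45
eef_pos: [545.3, -356.3, 228.9]
ee_rot: [-0.001, 0.793, 0.61, -0.0]
force: [0.5, -0.0, -4.8]
grip_width: 0.785
grip_force: 52.8
time_s: 12.85
eef_pos: [552.6, -375.3, 229.8]
ee_rot: [-0.001, 0.793, 0.609, -0.0]
force: [0.4, 0.2, -5.6]
grip_width: 0.787
grip_force: 52.8
[-0.77  0.65  1.01  0.    1.48 -0.51] (np.float64(318.69481589610035), np.float64(114.05129965164294))
```

View pics/w3.png

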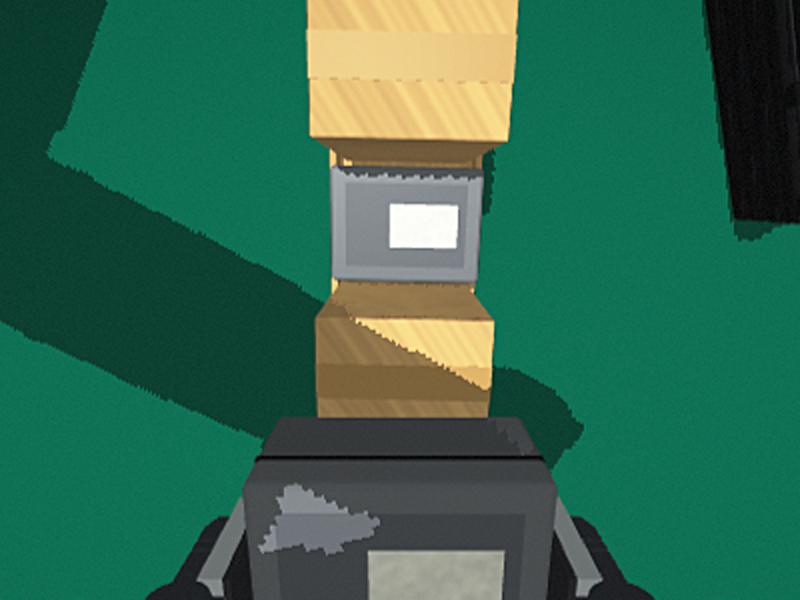

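The column top has corners at about (332,168), (483,169), (477,281), (333,280) in the crop. The cartons' inner top edges are (310,137)-(510,142) and (316,319)-(494,320). The held case's lower front edge is (280,418)-(527,418).

```bash
python3 - <<'E'
from h import *
import pickle
T=pickle.load(open("T3.pkl","rb"))
C=lambda p,z:p2w("wrist",p[0]/2+120-.25,p[1]/2-.25,z,T)[:2]
f=lambda n,P,z:(lambda c:print(n,c.round(1).tolist(),c.mean(0).round(1),np.linalg.norm(c-np.roll(c,-1,0),axis=1).round(),np.degrees(np.arctan2(*(c[1]-c[0])[::-1])).round(1)))(np.array([C(p,z) for p in P]))
f("col",[(332,168),(483,169),(477,281),(333,280)],88)
f("Le",[(310,137),(510,142)],144); f("Re",[(316,319),(494,320)],144)
f("heldbottom",[(280,418),(527,418)],208.3)
r=T[:3,:3]; a=C((280,418),208.3);b=C((527,418),208.3)
print("held centre ofs in tool x,y:",[((p-T[:2,3])@r[:2,:2]).round(1) for p in (a,b)], T[:3,3].round(1))
E
```

```text
col [[548.9, -276.1], [612.2, -293.4], [599.2, -339.8], [535.2, -322.3]] [ 573.9 -307.9] [66. 48. 66. 48.] -15.3
Le [[549.8, -268.7], [615.1, -287.7]] [ 582.5 -278.2] [68. 68.] -16.2
Re [[532.9, -328.9], [597.2, -346.4]] [ 565.1 -337.6] [67. 67.] -15.2
heldbottom [[527.2, -342.8], [593.6, -360.5]] [ 560.4 -351.7] [69. 69.] -14.9
held centre ofs in tool x,y: [array([ 24.8, -32.9]), array([24.9, 35.8])] [ 552.6 -375.3  229.8]
```

```bash
python3 -c "
from h import *
print(delta((573,-307.6,109.5),np.radians(-15.2)))"
```

```text
(array([0.0705, 0.0023, 0.1207]), array([-0.001, -0.   ,  0.004]))
```

```bash
python3 -m jog '[[0.02,0.0008,0,0,0,0.004,0.062],[0.025,0.0008,0,0,0,0,0.062],[0.0255,0.0007,0,0,0,0,0.062],[0,0,0,0,0,0,0.062],[0,0,0,0,0,0,0.062]]' && python3 -m jog '[[0,0,0.01,0,0,0,0.062],[0,0,0.02,0,0,0,0.062],[0,0,0.015,0,0,0,0.062],[0,0,0,0,0,0,0.062],[0,0,0,0,0,0,0.062]]'
python3 - <<'E'
from h import *
import cv2
print(delta((573,-307.6,109.5),np.radians(-15.2)))
a=cv2.resize(eyes.capture("side")[210:350,350:470,::-1],None,fx=3.3,fy=3.3,interpolation=cv2.INTER_CUBIC)
b=cv2.resize(eyes.capture("wrist")[120:400,200:440,::-1],None,fx=1.65,fy=1.65,interpolation=cv2.INTER_CUBIC)
cv2.imwrite("pics/w4.png",np.hstack([a,b])); print(a.shape,b.shape)
E
```

```text
time_s: 13.4
eef_pos: [573.5, -307.8, 230.7]
ee_rot: [0.0, 0.794, 0.608, -0.0]
force: [-0.6, -1.0, -5.9]
grip_width: 0.791
grip_force: 52.8
time_s: 13.9
eef_pos: [573.2, -309.1, 185.3]
ee_rot: [-0.0, 0.795, 0.607, -0.0]
force: [-0.5, 0.4, -5.8]
grip_width: 0.785
grip_force: 52.6
(array([ 0.0014, -0.0006,  0.0758]), array([-0.   , -0.   , -0.002]))
(462, 396, 3) (462, 396, 3)
```

View pics/w4.png

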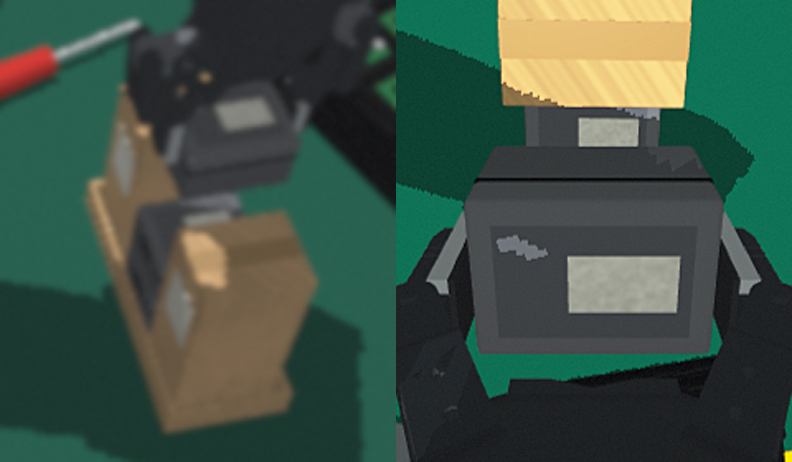

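The held case hangs square between the cartons with the column below it. I'll nudge it 1.4 mm and lower.

```bash
python3 -m jog '[[0.0013,-0.0005,0,0,0,0,0.062],[0,0,0,0,0,0,0.062],[0,0,0.010,0,0,0,0.062],[0,0,0,0,0,0,0.062]]' && python3 -m jog '[[0,0,0.012,0,0,0,0.062],[0,0,0.012,0,0,0,0.062],[0,0,0,0,0,0,0.062]]' && python3 -m jog '[[0,0,0.012,0,0,0,0.062],[0,0,0.012,0,0,0,0.062],[0,0,0.008,0,0,0,0.062],[0,0,0,0,0,0,0.062],[0,0,0,0,0,0,0.062]]'; python3 -c "
from h import *
print(delta((573,-307.6,109.5),np.radians(-15.2)))"
```

```text
time_s: 14.4
eef_pos: [572.7, -306.8, 173.5]
ee_rot: [-0.001, 0.795, 0.607, -0.0]
force: [0.7, 0.7, -5.9]
grip_width: 0.789
grip_force: 52.6
time_s: 14.7
eef_pos: [572.4, -306.6, 148.5]
ee_rot: [-0.002, 0.795, 0.607, -0.001]
force: [0.1, -0.4, -5.7]
grip_width: 0.787
grip_force: 52.6
time_s: 15.2
eef_pos: [573.3, -307.3, 119.4]
ee_rot: [0.0, 0.795, 0.607, 0.0]
force: [0.9, -0.2, -5.2]
grip_width: 0.786
grip_force: 52.7
(array([-0.0003, -0.0003,  0.0099]), array([ 0.   ,  0.   , -0.002]))
```

```bash
python3 -m jog '[[0,0,0.003,0,0,0,0.062],[0,0,0.003,0,0,0,0.062],[0,0,0,0,0,0,0.062],[0,0,0,0,0,0,0.062]]' && python3 -m jog '[[0,0,0.002,0,0,0,0.062],[0,0,0,0,0,0,0.062],[0,0,0,0,0,0,0.062]]' && python3 -m jog '[[0,0,0.001,0,0,0,0.062],[0,0,0,0,0,0,0.062]]'
```

```text
time_s: 15.6
eef_pos: [573.3, -307.2, 113.3]
ee_rot: [0.0, 0.795, 0.607, 0.0]
force: [0.5, 0.1, -5.1]
grip_width: 0.789
grip_force: 52.7
time_s: 15.9
eef_pos: [573.2, -307.2, 111.3]
ee_rot: [-0.0, 0.795, 0.607, -0.0]
force: [0.2, 0.3, -4.9]
grip_width: 0.79
grip_force: 52.7
time_s: 16.1
eef_pos: [573.2, -307.3, 110.2]
ee_rot: [-0.0, 0.795, 0.607, -0.0]
force: [0.2, -0.6, -5.4]
grip_width: 0.787
grip_force: 52.7
```

```bash
python3 -m jog '[[0,0,0.0007,0,0,0,0.062],[0,0,0,0,0,0,0.062]]' && python3 -m jog '[[0,0,0.0005,0,0,0,0.062],[0,0,0,0,0,0,0.062]]'
```

```text
time_s: 16.3
eef_pos: [573.3, -307.3, 109.6]
ee_rot: [0.0, 0.795, 0.607, 0.0]
force: [-0.9, -0.7, -5.4]
grip_width: 0.788
grip_force: 52.8
time_s: 16.5
eef_pos: [573.3, -307.3, 109.6]
ee_rot: [0.0, 0.795, 0.607, 0.0]
force: [-1.7, 0.8, -0.2]
grip_width: 0.787
grip_force: 53.4
```

Touched down. I'll ease the grip, then open and rise.

```bash
python3 -m jog '[[0,0,0,0,0,0,0.064],[0,0,0,0,0,0,0.066]]' 20 && python3 -m jog '[[0,0,0,0,0,0,0.069],[0,0,0,0,0,0,0.072],[0,0,0,0,0,0,0.077],[0,0,0,0,0,0,0.083],[0,0,0,0,0,0,0.083]]' && python3 -m jog '[[0,0,-0.01,0,0,0,0.083],[0,0,-0.02,0,0,0,0.083],[0,0,-0.03,0,0,0,0.083],[0,0,-0.04,0,0,0,0.083],[0,0,-0.04,0,0,0,0.083]]' && python3 -m jog '[[-0.035,0,0,0,0,0,0.083],[-0.035,0,0,0,0,0,0.083],[0,0,0,0,0,0,0.083],[0,0,0,0,0,0,0.083]]'
python3 - <<'E'
from h import *
import cv2,pickle
T=toolT(); pickle.dump(T,open("T5.pkl","wb"))
w=cv2.resize(eyes.capture("wrist")[0:300,200:440,::-1],None,fx=1.6,fy=1.6,interpolation=cv2.INTER_CUBIC)
s=cv2.resize(eyes.capture("side")[120:345,210:480,::-1],None,fx=1.5,fy=1.5,interpolation=cv2.INTER_CUBIC)
s=cv2.copyMakeBorder(s,0,max(0,480-s.shape[0]),0,0,cv2.BORDER_CONSTANT)[:480]
cv2.imwrite("pics/w5.png",np.hstack([w,s])); print(w.shape,s.shape)
E
```

```text
time_s: 16.7
eef_pos: [573.3, -307.3, 109.6]
ee_rot: [0.0, 0.795, 0.607, 0.0]
force: [-3.3, 1.5, 2.1]
grip_width: 0.786
grip_force: 53.6
time_s: 17.2
eef_pos: [573.3, -307.3, 109.1]
ee_rot: [0.0, 0.795, 0.607, 0.0]
force: [0.8, -0.3, 0.3]
grip_width: 0.973
grip_force: 0.0
time_s: 17.7
eef_pos: [573.0, -307.1, 251.4]
ee_rot: [0.0, 0.795, 0.607, 0.0]
force: [0.1, -0.3, -0.3]
grip_width: 0.972
grip_force: 0.0
time_s: 18.1
eef_pos: [554.5, -375.1, 249.4]
ee_rot: [0.0, 0.795, 0.606, 0.0]
force: [-0.2, 0.1, -1.1]
grip_width: 0.973
grip_force: 0.0
(480, 384, 3) (480, 405, 3)
```

View pics/w5.png

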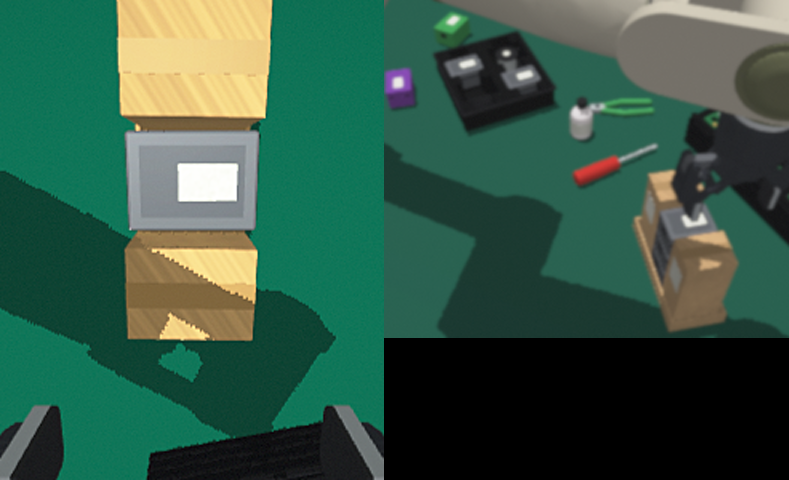

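The case is stacked between the cartons, with its top at (126..258, 131..229), and everything else is in place. I'll check its pose in numbers.

```bash
python3 - <<'E'
from h import *
import pickle
T=pickle.load(open("T5.pkl","rb"))
c=np.array([p2w("wrist",p[0]/1.6+200-.3,p[1]/1.6-.3,130,T)[:2] for p in [(126,131),(258,131),(256,229),(127,229)]])
print(c.mean(0).round(1),np.linalg.norm(c-np.roll(c,-1,0),axis=1).round(1),np.degrees(np.arctan2(*(c[1]+c[2]-c[0]-c[3])[::-1])).round(1))
for z,P in ((144,[(121,117),(267,119)]),(144,[(125,249),(257,249)])):
    e=np.array([p2w("wrist",p[0]/1.6+200-.3,p[1]/1.6-.3,z,T)[:2] for p in P]); print(e.mean(0).round(1),np.degrees(np.arctan2(*(e[1]-e[0])[::-1])).round(1))
E
```

```text
[ 573.8 -306.5] [65.6 48.4 68.4 48.4] -15.3
[ 582.5 -278.7] -16.0
[ 564.9 -337.5] -15.3
```

```bash
python3 -c "
from rig import finish_job; print(finish_job())"
```

```text
the job is handed in; nothing more can be done
None
```

The full case was case_b by my labelling (the near pocket on the -y side, about 5.3 N); it now stands lid up and square on the middle column, within about 1.5 mm of its centre, the two empties were never moved (I stopped lifting once the first case proved full), and the job was handed in at about 18 s.

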